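# Jack up the front of a benchtop centrifuge and hold it for a foot change

## Robot

A 6-joint arm with a two-finger parallel gripper is mounted at the origin on the work surface. World frame = base frame: x ahead of the robot, y to its left, z up, the work surface at z = 0. Lengths are in m, angles in rad, forces in N, time in s.
With the tool pointing down it reaches from about 0.25 to 0.725 m from the base axis. Payload 4 kg.
Tool frame: the origin (TCP) lies midway between the tips of the shut fingers; the grasp point (between the pads) lies 19 mm behind it; z points along the fingers, y is the line along which they close (so a half turn about z gives the same grasp; the last joint's range is limited). The gripper opens to 85 mm and grips with 20 to 120 N. Pads are 22 mm wide; open, the fingers measure 114 mm over their backs; the gripper's body (76 mm by 85 mm) begins 54 mm behind the grasp point. The pads swing forward as they close: fully open they stand 13 mm farther back than shut.
Start: joints at [1.119, 0.241, 0.005, 1.335, 0, 1.571], TCP at [0.218, 0.45, 0.231] pointing down, gripper open.
Joint ranges: [-2.72, 2.72], [-1.05, 1.87], [-1.09, 1.28], [-1.99, 2.15], [-1.42, 1.44], [-3.14, 3.14]. Speed limits (rad/s): [2.79, 2.79, 3.14, 3.14, 3.14, 3.14].

## Interface

Orientations are given as a unit quaternion [x, y, z, w].
In Python, from workcell import bot gives the robot as it stands.
- The arm moves only by the tool play_rows, never from a script. Its argument "moves" is a list of rows, each a list of 3 entries, a list of its own where there are three numbers: the opening, from -1 (shut) to 1 (fully open), then the shift along the tool's x, y, z in cm, then the turn, a rotation vector about the tool's x, y, z in rad. A call has 1 to 12 rows; each row shifts and turns the commanded pose from where the row before left it, along the tool's axes as they then stand; what a row does not reach is not made up. A row lasts 1/12 s, in which the tool goes at most 41.7 mm and 7.16 degrees, less where a joint would pass 70% of its speed; a pose out of reach is approached as far as the arm can. A call is refused whole if a number of a shift passes 4.17 or a number of a turn 0.125, either way. A call with a gripper value outside its range is refused whole. The fingers move at their own pace and stop on an object; the grip force is fixed at half the most. Time passes only in rows, so rows that do not move let the fingers close. It gives the time, the measured TCP pose, the force and the opening at its end, in the units of the state.
- bot.get_obs(): the state, without advancing time (a new reading comes with each control period).
- bot.camera(name): name is "scene" or "top" or "wrist"; returns (picture, depth): 384x512x3 uint8, red, green, blue; 384x512 float32, m along the optical axis (not along the pixel's ray), 0 where there is no reading.
- bot.camera_info(name): a dict with "K" (3x3 intrinsics, pixels), "k1" (the pictures are not rectified: a ray, as slopes to the right and down, at radius r is drawn at 1 + k1 r^2 times it, then the intrinsics apply), "world_from_camera" (4x4, takes a point from camera to world coordinates); the wrist camera has in their place "T_tool_cam" (4x4, takes a point from camera to tool coordinates, whose origin is the TCP and whose axes are the flange's). Camera axes: x right, y up, looking along -z (the intrinsics and any distortion apply to the point x, -y, -z); pixel columns grow to the right and rows downward; lengths in m; the calibration is good to about 2 mm. A picture is of the moment at which its call begins: read the wrist's pose just before it. camera_info takes no time and is no camera call.
- bot.job_done(): hands the job in, once; it reports no verdict.
The state is a dict: "clock": time; "joint_pos": joint angles; "joint_vel": joint speeds; "tau": joint torques, N m; "eef_pos": TCP position; "tool_rot": TCP orientation; "ft_force": force on the tool from outside, world axes, zero at the start; "ft_torque": the same for the moment, N m; "grip_width": finger opening in m.
Only numpy, scipy, OpenCV 4.12 (cv2) and the standard library are available. Lean on these libraries where they do the work, as an engineer would, in place of code of your own. Each camera call takes 0.05 s, during which the arm holds its last target. There are 200 camera calls.

## Task

The front rubber feet of the benchtop centrifuge are due for changing. First lower its lid fully closed without letting it slam, then stand the red lever jack flat on the bench, handle still up, with its saddle centred under the amber-marked lifting bracket at the centrifuge's front, and press the jack's handle all the way down so that both front feet come clear of the bench. Finish still holding the handle down (the jack has no catch: let go and the machine comes down); take the weight with the jack alone, do not shove the centrifuge along the bench, and leave everything else where it stands.

Things in the scene. Friction and masses are not known exactly. Their poses are not given: they have to be found in the camera images.
- centrifuge: white benchtop centrifuge with a dark blue sloping control nose, 260 wide, 380 deep, 165 mm high without the lid, about 14 kg, loose on four rubber feet (34 mm dia., 22 mm high). Origin on the bench under the middle of the casing; its own -x axis points out of the front, z up; the casing's front face is at x = -190 mm, its sides at y = +-130 mm
- lid (a joint): angle of the centrifuge's lid, rad: 0 = closed, grows as the front edge rises; starts 0.35 to 0.55. The hinge is stiff (stays where left); 3 to 6 N straight down near the front edge moves it
- lid_hinge (a point): the lid's hinge axis, at the rear of the casing, middle of the width, 166 mm above the bench; the axis lies along the centrifuge's y
- lid_edge (a point): point on the lid's top face, on its teal stripe, middle of the width, near the front edge: 245 mm forward of the hinge axis and 23 mm above it with the lid closed (it turns with the lid). The lid is 250 mm wide; its dark blue lip ends 53 mm further forward. Closed, this point is 190 mm above the bench. Push down here
- lift_pad (a point): the marked lift point: centre of the underside of the black rubber pad (40 mm dia.) under the steel lifting bracket, 56 mm above the bench, 26 mm ahead of the front face at mid width (centrifuge frame x = -216, y = 0 mm). The bracket, 60 mm wide, projects to x = -242 mm, its top 67 mm above the bench; an amber disc with a black dot on top marks it, straight above the pad
- foot_left (a point): underside of the front left foot (centrifuge frame x = -160, y = +100 mm); at bench height to begin with
- foot_right (a point): underside of the front right foot (x = -160, y = -100 mm)
- foot_rear (a point): point at bench height midway between the two rear feet (x = +160 mm)
- jack: single-stroke lever jack, loose, 0.95 kg. Origin on its underside below the pivot pin; own +x points to the saddle, the handle runs back (-x) and up. Base plate x -102 to +78 mm, 64 wide, 6 thick. Grip it from above across its two red side plates: x -39 to +35 mm, 58 mm high, 44 mm over their outsides; the handle tube leaves between them, its top 80 mm above the bench at x = -40 mm
- jack_pivot (a point): pivot pin of the handle, 45 mm above the jack's underside; its axis lies along the jack's y
- saddle (a point): centre of the top of the round saddle (rubber faced, 34 mm dia.), 59 mm ahead of the pivot in the jack's x; 46 mm above the jack's underside with the handle up, 70 mm with it down; stays level
- jack_handle (a joint): angle by which the handle has been pressed down, rad: 0 = up (a light spring keeps it there), 0.40 = down at its stop; the saddle meets the pad at about 0.17. Pressing at the grip takes some 1 to 2 N free and 15 to 21 N with the machine on the saddle; the load pushes it back up when let go
- handle_grip (a point): middle of the black rubber grip of the handle (28 mm dia., 118 mm long, amber end), 250 mm from the pivot; the line from the pivot to it rises 0.55 rad above level when up and 0.15 rad when down, so its height goes from 176 to 82 mm above the bench
- tube_rack: white rack of capped tubes, 85 x 120 x 66 mm, bystander; origin under its middle
- tip_box: teal box of pipette tips with a clear lid, 87 x 122 x 77 mm, bystander; origin under its middle
- beaker: glass beaker, 72 mm dia., 95 mm high, bystander; origin under its middle
- reagent: amber glass bottle with blue cap, 72 mm dia., 150 mm high, bystander; origin under its middle
- spare_foot_a: new rubber foot waiting to be fitted, 34 mm dia., 18 mm high, bystander; origin under its middle
- spare_foot_b: second new rubber foot, the same
- level: round bubble level, 40 mm dia., 13 mm high, bystander; origin under its middle
- driver: screwdriver lying on the bench, bystander; origin under its middle

How it is judged:
By the outcome, as a careful person would: the job done as asked, in the order asked, and still so for the second after the job is handed in, while the arm keeps its last pose, push and grip.
It also fails if it takes over 67 s, if anything falls off the work surface, if the arm or the gripper's body presses on something with over 40 N, if the wrist force passes 120 N, or if a joint passes its speed limit or range.

## Working session

There is one attempt and no reset: what is moved stays moved. The work goes in short steps, Python scripts to look and compute and a tool call to move; the robot and the scene stay as the last step left them, time stands still between calls to the robot, and variables do not carry over. Pictures are saved under pics/ and viewed, on a budget of 10 in all, crops included, one or two more only if the job needs it, and the job is handed in when it is done.

Besides the shell and the picture viewer there is one more tool, called in YAML: its name, and indented under it one key for each argument. play_rows: Moves the arm, as the interface text tells. Its arguments: {"type":"object","properties":{"moves":{"type":"array"}},"required":["moves"]}

```bash
mkdir -p pics; cat > h.py <<'E'
import numpy as np, cv2
from workcell import bot
from scipy.spatial.transform import Rotation as R
def cam(name):
    o=bot.get_obs(); im,d=bot.camera(name); ci=bot.camera_info(name)
    if name=="wrist":
        T=np.eye(4);T[:3,:3]=R.from_quat(o["tool_rot"]).as_matrix();T[:3,3]=o["eef_pos"]
        W=T@np.array(ci["T_tool_cam"])
    else: W=np.array(ci["world_from_camera"])
    return im,d,np.array(ci["K"]),ci["k1"],W
def slopes(uv,K,k1):
    uv=np.asarray(uv,float).reshape(-1,1,2)
    return cv2.undistortPoints(uv,K,np.array([k1,0,0,0,0.]))[:,0]
def pts(uv,d,K,k1,W):   # depth based
    s=slopes(uv,K,k1); uv=np.asarray(uv,int).reshape(-1,2); z=d[uv[:,1],uv[:,0]]
    c=np.c_[s[:,0]*z,-s[:,1]*z,-z]; return c@W[:3,:3].T+W[:3,3]
def plane(uv,h,K,k1,W):
    s=slopes(uv,K,k1); r=np.c_[s[:,0],-s[:,1],-np.ones(len(s))]@W[:3,:3].T
    return W[:3,3]+r*((h-W[2,3])/r[:,2])[:,None]
def proj(P,K,k1,W):
    c=(np.atleast_2d(P)-W[:3,3])@W[:3,:3]; s=np.c_[c[:,0],-c[:,1]]/-c[:,2:]
    s=s*(1+k1*(s**2).sum(1,keepdims=True)); return s@K[:2,:2].T+K[:2,2]
def save(n,im): cv2.imwrite("pics/"+n+".png",im[:,:,::-1])
E
python3 - <<'E'
from h import *
ims=[]
for n in("top","scene"):
    im,d,K,k1,W=cam(n); ims.append(im); np.savez(n,im=im,d=d,K=K,k1=k1,W=W); print(n,K.tolist(),k1,W.round(3).tolist())
save("a",ims[0]);save("b",ims[1])
print(bot.get_obs())
E
```

```text
top [[386.3395435716687, 0.0, 255.43236346725834], [0.0, 386.3395435716687, 193.97115928812954], [0.0, 0.0, 1.0]] -0.04838538004508719 [[0.021, 0.996, -0.089, 0.412], [-1.0, 0.022, 0.009, 0.014], [0.011, 0.089, 0.996, 1.443], [0.0, 0.0, 0.0, 1.0]]
scene [[393.1986372086858, 0.0, 251.48060088143313], [0.0, 393.1986372086858, 191.21063435909787], [0.0, 0.0, 1.0]] -0.060819359353529064 [[0.606, -0.613, 0.507, 1.037], [0.796, 0.465, -0.389, -0.388], [0.003, 0.639, 0.769, 0.949], [0.0, 0.0, 0.0, 1.0]]
{'clock': 0.1, 'joint_pos': array([ 1.11898082e+00,  2.41332997e-01,  3.88554623e-03,  1.33518878e+00,
       -1.70637804e-06,  1.57080365e+00]), 'joint_vel': array([ 0.00174595, -0.00161502,  0.00144998,  0.00062219,  0.00047052,
       -0.00093445]), 'tau': array([-1.62371953e-04, -3.73137116e+01,  2.53009808e+01,  1.08672632e-02,
       -6.37616381e-05,  1.28341813e-05]), 'eef_pos': array([0.21806094, 0.44933461, 0.23051444]), 'tool_rot': array([ 2.23994614e-01,  9.74589948e-01, -8.96771386e-04, -2.05226862e-04]), 'ft_force': array([ 0.44046143,  0.10727226, -0.02671371]), 'ft_torque': array([-0.029618  , -0.01265957,  0.02302145]), 'grip_width': 0.0856966200669418}
```

View pics/a.png

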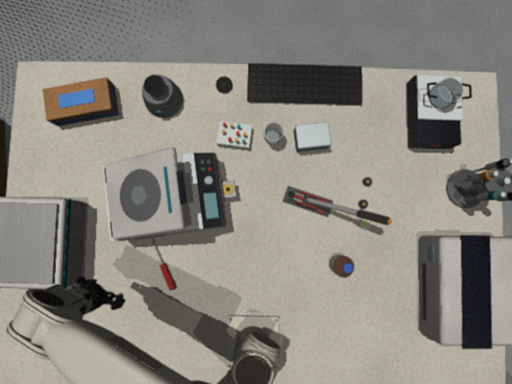

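View pics/b.png

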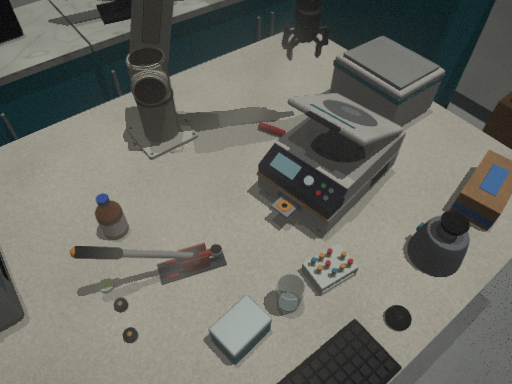

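Top view: the centrifuge faces image right (world −y), with the amber bracket mark at (229,189) and the teal stripe at (168,190). The jack is at about (310,202), saddle to the left, handle running right to its amber end at (389,221). Scene view: amber mark at (285,205), jack at about (190,260).

```bash
python3 - <<'E'
from h import *
for n in("top","scene"):
    z=np.load(n+".npz"); im,d,K,k1,W=[z[k] for k in("im","d","K","k1","W")]; k1=float(k1)
    hsv=cv2.cvtColor(im,cv2.COLOR_RGB2HSV)
    masks=dict(amber=((10,140,120),(28,255,255)),teal=((85,110,40),(102,255,255)),red=((0,140,70),(8,255,255)),red2=((172,140,70),(180,255,255)))
    for k,(a,b) in masks.items():
        m=cv2.inRange(hsv,a,b); nn,l,s,c=cv2.connectedComponentsWithStats(m)
        for i in range(1,nn):
            if s[i,4]>7:
                v,u=np.where(l==i); uv=np.c_[u,v]; P=pts(uv,d,K,k1,W); 
                e=np.linalg.svd((P-np.median(P,0))[:,:2],full_matrices=False)[2][0]
                print(n,k,s[i].tolist(),"med",np.median(P,0).round(4),"mean",P.mean(0).round(4),"dir",np.degrees(np.arctan2(e[1],e[0])).round(1))
    if n=="top":
        a=cv2.resize(im[120:270,95:245],(600,600),interpolation=cv2.INTER_CUBIC); 
        b=cv2.resize(im[170:250,270:400],(780,480),interpolation=cv2.INTER_CUBIC); save("c",b)
E
```

```text
top amber [53, 91, 18, 7, 24] med [0.8917 0.7247 0.0874] mean [0.8889 0.7205 0.0877] dir 102.3
top amber [55, 99, 3, 6, 8] med [0.855  0.7339 0.0875] mean [0.8556 0.7332 0.0878] dir -154.2
top amber [62, 107, 13, 4, 18] med [0.8313 0.686  0.0861] mean [0.8309 0.6866 0.0869] dir -80.7
top amber [486, 171, 6, 8, 17] med [ 0.5991 -0.7353  0.2526] mean [ 0.5989 -0.7367  0.252 ] dir 177.6
top amber [223, 185, 10, 9, 53] med [0.5509 0.1003 0.0707] mean [0.5484 0.1001 0.0964] dir -147.2
top amber [388, 219, 3, 5, 12] med [ 0.4451 -0.4273  0.2144] mean [ 0.4455 -0.4274  0.2143] dir 172.5
top teal [156, 110, 7, 3, 15] med [0.8322 0.3602 0.0673] mean [0.8315 0.3607 0.0677] dir -97.2
top teal [164, 167, 7, 45, 92] med [0.5261 0.2682 0.2937] mean [0.5249 0.2677 0.2938] dir -170.7
top teal [488, 191, 11, 9, 31] med [ 0.5371 -0.7541  0.2501] mean [ 0.536  -0.7572  0.2433] dir 86.2
top teal [67, 208, 2, 8, 13] med [0.4563 0.6302 0.1596] mean [0.4549 0.6299 0.159 ] dir -179.3
top teal [66, 224, 2, 10, 17] med [0.3997 0.6298 0.1587] mean [0.4001 0.6296 0.1596] dir 176.6
top teal [65, 240, 2, 7, 14] m
[... 6063 characters left out ...]
834  0.354  0.0687] dir -95.2
scene teal [312, 258, 4, 3, 10] med [0.7304 0.047  0.0674] mean [0.7307 0.0468 0.0676] dir 3.2
scene teal [333, 269, 4, 3, 10] med [0.7857 0.0682 0.0665] mean [0.7858 0.0677 0.0667] dir -87.0
scene red [267, 125, 18, 9, 52] med [0.2533 0.3195 0.0242] mean [0.2526 0.3201 0.0247] dir 21.4
scene red [316, 191, 5, 5, 19] med [0.6145 0.1598 0.1411] mean [0.6149 0.1589 0.1406] dir -11.8
scene red [328, 249, 4, 4, 12] med [0.7381 0.097  0.067 ] mean [0.7377 0.098  0.0675] dir -65.9
scene red [348, 259, 5, 4, 13] med [0.7925 0.1182 0.0671] mean [0.7918 0.1189 0.0671] dir 79.9
scene red [326, 261, 4, 4, 14] med [0.7607 0.0691 0.0681] mean [0.7805 0.0369 0.1306] dir -58.8
```

View pics/c.png

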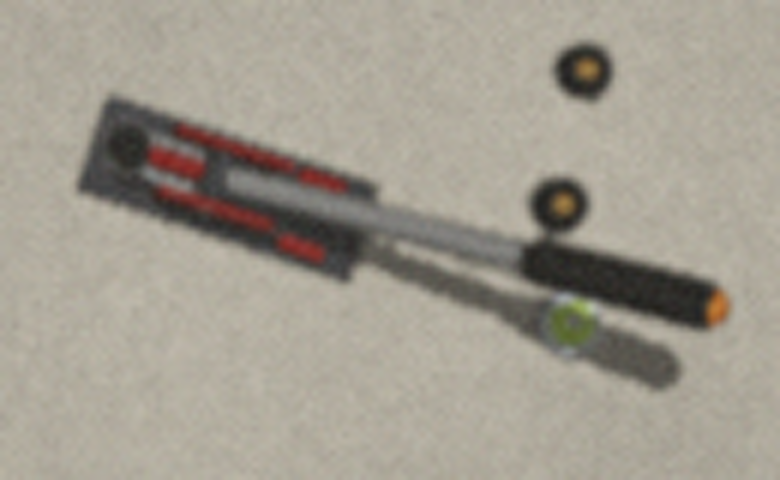

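Crop of the top view: jack base corners at crop (108,95), (80,190), (378,185), (348,280). Saddle (128,145), amber handle end (717,306), spare feet (585,70) and (560,205), level (570,323).

```bash
cat >> h.py <<'E'
from scipy.linalg import expm,logm
def down(adeg,tilt=0.):  # tool y along adeg; tilt: turn about tool y
    a=np.radians(adeg); y=np.array([np.cos(a),np.sin(a),0]); z=np.array([0,0,-1.]); x=np.cross(y,z)
    return np.c_[x,y,z]@R.from_rotvec([0,tilt,0]).as_matrix()
def mk(p,Rm): T=np.eye(4);T[:3,:3]=Rm;T[:3,3]=p;return T
def now():
    o=bot.get_obs(); return mk(o["eef_pos"],R.from_quat(o["tool_rot"]).as_matrix())
def step(A,B,n):
    S=expm(np.real(logm(np.linalg.inv(A)@B))/n); 
    print(n,"rows:",(S[:3,3]*100).round(2).tolist(),R.from_matrix(S[:3,:3]).as_rotvec().round(4).tolist())
E
python3 - <<'E'
from h import *
z=np.load("top.npz"); im,d,K,k1,W=[z[k] for k in("im","d","K","k1","W")]; k1=float(k1)
c=lambda *q:np.array(q)/6+[270,170]-.5
names="c1 c2 c3 c4 saddle end sfa sfb level"
q=[(108,95),(80,190),(378,185),(348,280),(128,145),(717,306),(585,70),(560,205),(570,323)]
hs=[.006]*4+[.046,.212,.018,.018,.013]
P=[plane([c(*a)],h,K,k1,W)[0] for a,h in zip(q,hs)]
for n,p in zip(names.split(),P): print(n,p.round(4))
print("base ang",[np.degrees(np.arctan2(*(a-b)[[1,0]])).round(1) for a,b in((P[0],P[2]),(P[1],P[3]))], "sad-end",np.degrees(np.arctan2(*(P[4]-P[5])[[1,0]])).round(1))
print(bot.camera_info("wrist")["T_tool_cam"])
A=now(); B=mk([.35,.40,.36],down(40)); C=mk([.527,.268,.335],down(9)); step(A,B,6); step(B,C,7)
E
```

```text
c1 [ 0.5763 -0.1188  0.006 ]
c2 [ 0.5165 -0.1022  0.006 ]
c3 [ 0.5236 -0.2885  0.006 ]
c4 [ 0.464 -0.27   0.006]
saddle [ 0.5416 -0.1277  0.046 ]
end [ 0.4467 -0.4283  0.212 ]
sfa [ 0.5974 -0.4158  0.018 ]
sfb [ 0.5127 -0.3997  0.018 ]
level [ 0.4399 -0.4072  0.013 ]
base ang [np.float64(72.7), np.float64(72.6)] sad-end 72.5
[[ 3.63159848e-04  9.45643724e-01  3.25204267e-01  8.38674093e-02]
 [ 9.99999787e-01 -1.67086800e-04 -6.30850232e-04 -5.15916866e-04]
 [-5.42222223e-04  3.25204427e-01 -9.45643583e-01 -1.41640452e-01]
 [ 0.00000000e+00  0.00000000e+00  0.00000000e+00  1.00000000e+00]]
6 rows: [-2.28, 0.63, -2.16] [-0.0003, 0.0001, 0.0701]
7 rows: [-2.86, 1.43, 0.36] [0.0, 0.0, 0.0773]
```

play_rows:
  moves:
    - [-1, [-2.28, 0.63, -2.16], [0, 0, 0.07]]
    - [-1, [-2.28, 0.63, -2.16], [0, 0, 0.07]]
    - [-1, [-2.28, 0.63, -2.16], [0, 0, 0.07]]
    - [-1, [-2.28, 0.63, -2.16], [0, 0, 0.07]]
    - [-1, [-2.28, 0.63, -2.16], [0, 0, 0.07]]
    - [-1, [-2.28, 0.63, -2.16], [0, 0, 0.07]]

```text
clock: 0.6
eef_pos: [0.3511, 0.4, 0.3613]
tool_rot: [0.424, 0.906, -0.001, -0.0]
ft_force: [0.4, 1.9, 0.2]
grip_width: 0.0123
```

play_rows:
  moves:
    - [-1, [-2.86, 1.43, 0.36], [0, 0, 0.077]]
    - [-1, [-2.86, 1.43, 0.36], [0, 0, 0.077]]
    - [-1, [-2.86, 1.43, 0.36], [0, 0, 0.077]]
    - [-1, [-2.86, 1.43, 0.36], [0, 0, 0.077]]
    - [-1, [-2.86, 1.43, 0.36], [0, 0, 0.077]]
    - [-1, [-2.86, 1.43, 0.36], [0, 0, 0.077]]
    - [-1, [-2.86, 1.43, 0.36], [0, 0, 0.077]]
    - [-1, [0, 0, 0], [0, 0, 0]]
    - [-1, [0, 0, 0], [0, 0, 0]]

```text
clock: 1.35
eef_pos: [0.5286, 0.2669, 0.3343]
tool_rot: [0.65, 0.76, -0.001, -0.001]
ft_force: [0.2, -0.2, 0.5]
grip_width: 0.0001
```

```bash
python3 - <<'E'
from h import *
T=now(); print(T.round(4).tolist())
th0=.447; hinge=np.array([.4935,.476,.166]); f=np.array([.156,-.988,0])
tp=lambda th: hinge+f*(.245*np.cos(th)-.023*np.sin(th))+np.array([0,0,.245*np.sin(th)+.023*np.cos(th)])
A=T; Rm=T[:3,:3]
seq=[tp(th0)+[0,0,.008]]+[tp(t) for t in (.36,.27,.18,.09,0.03,0,-.01)]
for p in seq: print(p.round(4),((p-A[:3,3])@Rm*100).round(2)); A=mk(p,Rm)
E
```

```text
[[-0.1562, 0.9877, -0.0024, 0.5286], [0.9877, 0.1562, -0.001, 0.2669], [-0.0006, -0.0026, -1.0, 0.3343], [0.0, 0.0, 0.0, 1.0]]
[0.5264 0.2675 0.3006] [ 0.1  -0.2   3.37]
[0.528  0.2575 0.2738] [-1.02  0.01  2.68]
[0.5294 0.2488 0.2535] [-0.88  0.    2.03]
[0.5305 0.2419 0.2325] [-0.69  0.01  2.1 ]
[0.5312 0.237  0.2109] [-0.5   0.01  2.16]
[0.5316 0.2347 0.1963] [-0.23  0.    1.46]
[0.5317 0.2339 0.189 ] [-0.08  0.    0.73]
[0.5318 0.2337 0.1865] [-0.02  0.    0.25]
```

play_rows:
  moves:
    - [-1, [0.05, -0.1, 1.1], [0, 0, 0]]
    - [-1, [0.05, -0.1, 1.1], [0, 0, 0]]
    - [-1, [0, 0, 1.0], [0, 0, 0]]
    - [-1, [-0.2, 0, 0.5], [0, 0, 0]]
    - [-1, [-0.2, 0, 0.5], [0, 0, 0]]
    - [-1, [-0.2, 0, 0.5], [0, 0, 0]]
    - [-1, [-0.2, 0, 0.5], [0, 0, 0]]
    - [-1, [-0.2, 0, 0.5], [0, 0, 0]]
    - [-1, [-0.22, 0, 0.5], [0, 0, 0]]
    - [-1, [-0.22, 0, 0.5], [0, 0, 0]]
    - [-1, [-0.22, 0, 0.5], [0, 0, 0]]
    - [-1, [-0.22, 0, 0.5], [0, 0, 0]]

```text
clock: 2.35
eef_pos: [0.5288, 0.2504, 0.2583]
tool_rot: [0.648, 0.761, 0.0, -0.0]
ft_force: [-2.1, 0.7, 3.6]
grip_width: 0.0001
```

play_rows:
  moves:
    - [-1, [-0.17, 0, 0.53], [0, 0, 0]]
    - [-1, [-0.17, 0, 0.53], [0, 0, 0]]
    - [-1, [-0.17, 0, 0.53], [0, 0, 0]]
    - [-1, [-0.17, 0, 0.53], [0, 0, 0]]
    - [-1, [-0.12, 0, 0.54], [0, 0, 0]]
    - [-1, [-0.12, 0, 0.54], [0, 0, 0]]
    - [-1, [-0.12, 0, 0.54], [0, 0, 0]]
    - [-1, [-0.12, 0, 0.54], [0, 0, 0]]
    - [-1, [-0.06, 0, 0.36], [0, 0, 0]]
    - [-1, [-0.06, 0, 0.36], [0, 0, 0]]
    - [-1, [-0.06, 0, 0.36], [0, 0, 0]]
    - [-1, [-0.06, 0, 0.36], [0, 0, 0]]

```text
clock: 3.35
eef_pos: [0.5312, 0.2368, 0.2013]
tool_rot: [0.648, 0.761, 0.0, 0.0]
ft_force: [0.4, -1.7, 3.0]
grip_width: 0.0002
```

play_rows:
  moves:
    - [-1, [-0.03, 0, 0.2], [0, 0, 0]]
    - [-1, [-0.03, 0, 0.2], [0, 0, 0]]
    - [-1, [-0.03, 0, 0.2], [0, 0, 0]]
    - [-1, [0, 0, 0.15], [0, 0, 0]]
    - [-1, [0, 0, 0], [0, 0, 0]]
    - [-1, [0, 0, 0], [0, 0, 0]]

```text
clock: 3.85
eef_pos: [0.5307, 0.2364, 0.1936]
tool_rot: [0.648, 0.761, -0.0, -0.001]
ft_force: [0.3, -0.9, 1.2]
grip_width: -0.0001
```

play_rows:
  moves:
    - [-1, [0, 0, 0.12], [0, 0, 0]]
    - [-1, [0, 0, 0.12], [0, 0, 0]]
    - [-1, [0, 0, 0.12], [0, 0, 0]]
    - [-1, [0, 0, 0.12], [0, 0, 0]]
    - [-1, [0, 0, 0], [0, 0, 0]]
    - [-1, [0, 0, 0], [0, 0, 0]]

```text
clock: 4.35
eef_pos: [0.5308, 0.236, 0.1896]
tool_rot: [0.648, 0.761, 0.0, -0.0]
ft_force: [-1.7, -2.1, 3.9]
grip_width: -0.0
```

play_rows:
  moves:
    - [-1, [0, 0, 0.1], [0, 0, 0]]
    - [-1, [0, 0, 0.1], [0, 0, 0]]
    - [-1, [0, 0, 0], [0, 0, 0]]
    - [-1, [0, 0, 0], [0, 0, 0]]

```text
clock: 4.68
eef_pos: [0.5309, 0.236, 0.1895]
tool_rot: [0.648, 0.761, 0.001, 0.0]
ft_force: [-4.3, -3.2, 13.2]
grip_width: 0.0002
```

```bash
python3 - <<'E'
from h import *
A=now(); U=mk(A[:3,3]+[0,0,.10],A[:3,:3]); B=mk([.55,-.06,.34],down(0)); step(A,U,3); step(U,B,9)
E
```

```text
3 rows: [0.0, 0.01, -3.33] [0.0, -0.0, 0.0]
9 rows: [-3.3, -0.08, -0.56] [0.0002, -0.0001, 0.0178]
```

play_rows:
  moves:
    - [-1, [0, 0, -3.4], [0, 0, 0]]
    - [-1, [0, 0, -3.4], [0, 0, 0]]
    - [-1, [0, 0, -3.4], [0, 0, 0]]
    - [0, [-3.3, -0.08, -0.56], [0, 0, 0.018]]
    - [1, [-3.3, -0.08, -0.56], [0, 0, 0.018]]
    - [1, [-3.3, -0.08, -0.56], [0, 0, 0.018]]
    - [1, [-3.3, -0.08, -0.56], [0, 0, 0.018]]
    - [1, [-3.3, -0.08, -0.56], [0, 0, 0.018]]
    - [1, [-3.3, -0.08, -0.56], [0, 0, 0.018]]
    - [1, [-3.3, -0.08, -0.56], [0, 0, 0.018]]
    - [1, [-3.3, -0.08, -0.56], [0, 0, 0.018]]
    - [1, [-3.3, -0.08, -0.56], [0, 0, 0.018]]

```text
clock: 5.68
eef_pos: [0.5498, -0.0613, 0.339]
tool_rot: [0.708, 0.706, -0.0, -0.001]
ft_force: [0.7, 0.3, -0.6]
grip_width: 0.0857
```

play_rows:
  moves:
    - [1, [0, 0, 0], [0, 0, 0]]
    - [1, [0, 0, 0], [0, 0, 0]]
    - [1, [0, 0, 0], [0, 0, 0]]

```text
clock: 5.93
eef_pos: [0.5499, -0.0598, 0.3388]
tool_rot: [0.708, 0.706, -0.0, -0.001]
ft_force: [1.2, 0.5, -0.1]
grip_width: 0.0856
```

```bash
python3 - <<'E'
from h import *
im,d,K,k1,W=cam("wrist"); np.savez("w1",im=im,d=d,K=K,k1=k1,W=W); save("w1",cv2.resize(im,(768,576)))
im,d,K,k1,W=cam("top"); 
hsv=cv2.cvtColor(im,cv2.COLOR_RGB2HSV); m=cv2.inRange(hsv,(85,110,40),(102,255,255)); m[:, :140]=0;m[:,200:]=0;m[:140]=0
v,u=np.where(m>0); P=pts(np.c_[u,v],d,K,k1,W); print("teal",len(u),np.median(P,0),P.mean(0))
E
```

```text
teal 101 [0.52880367 0.23491319 0.19210638] [0.5284163  0.23494625 0.19215556]
```

View pics/w1.png

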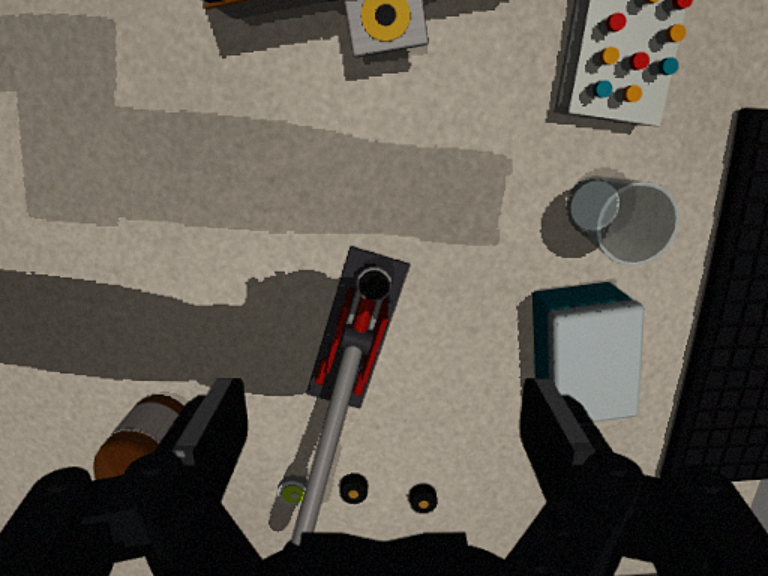

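The lid reads closed (stripe height 0.192 against a nominal 0.190). Wrist view: amber disc with dot at (386,15), bracket front edge (354,55)–(427,42), saddle (373,284). Base corners at (350,247), (409,262), (360,407), (308,392).

```bash
cat >> h.py <<'E'
def rel(A,*targets):
    for B,n in targets: step(A,B,n); A=B
E
python3 - <<'E'
from h import *
z=np.load("w1.npz"); im,d,K,k1,W=[z[k] for k in("im","d","K","k1","W")]; k1=float(k1)
P=lambda u,v,h: plane([(u/1.5-.17,v/1.5-.17)],h,K,k1,W)[0]
hsv=cv2.cvtColor(im,cv2.COLOR_RGB2HSV); m=cv2.inRange(hsv,(15,140,120),(32,255,255)); m[:,:235]=0; m[:,290:]=0; m[40:]=0
c=max(cv2.findContours(m,0,2)[0],key=cv2.contourArea); (u,v),r=cv2.minEnclosingCircle(c); e=cv2.fitEllipse(c); print(u,v,r,e)
print("amber",plane([e[0]],.067,K,k1,W), P(386,15,.067))
a,b=P(354,55,.067),P(427,42,.067); print("front edge",a,b,np.degrees(np.arctan2(*(b-a)[[1,0]])))
s=P(373,284,.046); cs=[P(*q,.006) for q in((350,247),(409,262),(360,407),(308,392))]; print("saddle",s,np.mean(cs,0))
for i,j in((0,3),(1,2)): print(np.degrees(np.arctan2(*(cs[i]-cs[j])[[1,0]])))
print([c.round(4).tolist() for c in cs])
E
```

```text
256.5 9.979999542236328 16.78849983215332 ((256.6409912109375, 9.362520217895508), (31.700952529907227, 34.341705322265625), 175.4324951171875)
amber [[0.55135753 0.10017166 0.067     ]] [0.55196036 0.09966364 0.067     ]
front edge [0.52685786 0.07048091 0.067     ] [0.58390955 0.08004151 0.067     ] 9.513118609278072
saddle [ 0.53977044 -0.12670875  0.046     ] [ 0.51982934 -0.1935239   0.006     ]
72.9568172809884
72.85072434358713
[[0.5161, -0.1013, 0.006], [0.5754, -0.1171, 0.006], [0.5228, -0.2876, 0.006], [0.465, -0.2682, 0.006]]
```

```bash
python3 - <<'E'
from h import *
Rg=down(-17.2)
rel(now(),(mk([.5177,-.1997,.18],Rg),7),(mk([.5177,-.1997,.028],Rg),6))
E
```

```text
7 rows: [-2.06, -0.2, 2.27] [-0.0002, -0.0001, 0.0428]
6 rows: [0.0, 0.0, 2.53] [0.0, 0.0, -0.0]
```

play_rows:
  moves:
    - [1, [-2.06, -0.2, 2.27], [0, 0, 0.043]]
    - [1, [-2.06, -0.2, 2.27], [0, 0, 0.043]]
    - [1, [-2.06, -0.2, 2.27], [0, 0, 0.043]]
    - [1, [-2.06, -0.2, 2.27], [0, 0, 0.043]]
    - [1, [-2.06, -0.2, 2.27], [0, 0, 0.043]]
    - [1, [-2.06, -0.2, 2.27], [0, 0, 0.043]]
    - [1, [-2.06, -0.2, 2.27], [0, 0, 0.043]]
    - [1, [0, 0, 0], [0, 0, 0]]
    - [1, [0, 0, 0], [0, 0, 0]]

```text
clock: 6.78
eef_pos: [0.5163, -0.1997, 0.1791]
tool_rot: [0.806, 0.593, -0.001, -0.002]
ft_force: [-0.7, -0.0, 0.6]
grip_width: 0.0854
```

```bash
python3 - <<'E'
from h import *
Rg=down(-17.2); print(now()[:3,3])
rel(now(),(mk([.5177,-.1997,.028],Rg),8))
E
```

```text
[ 0.51628132 -0.19970546  0.17905124]
8 rows: [0.0, 0.02, 1.89] [-0.0005, -0.0001, -0.0003]
```

play_rows:
  moves:
    - [1, [0, 0.02, 1.9], [0, 0, 0]]
    - [1, [0, 0.02, 1.9], [0, 0, 0]]
    - [1, [0, 0.02, 1.9], [0, 0, 0]]
    - [1, [0, 0.02, 1.9], [0, 0, 0]]
    - [1, [0, 0.02, 1.9], [0, 0, 0]]
    - [1, [0, 0.02, 1.9], [0, 0, 0]]
    - [1, [0, 0.02, 1.9], [0, 0, 0]]
    - [1, [0, 0, 1.8], [0, 0, 0]]
    - [1, [0, 0, 0], [0, 0, 0]]
    - [1, [0, 0, 0], [0, 0, 0]]

```text
clock: 7.62
eef_pos: [0.5195, -0.1997, 0.0302]
tool_rot: [0.805, 0.593, 0.0, -0.0]
ft_force: [0.3, -0.9, 0.2]
grip_width: 0.0855
```

play_rows:
  moves:
    - [-1, [0, 0, 0], [0, 0, 0]]
    - [-1, [0, 0, 0], [0, 0, 0]]
    - [-1, [0, 0, 0], [0, 0, 0]]
    - [-1, [0, 0, 0], [0, 0, 0]]
    - [-1, [0, 0, 0], [0, 0, 0]]
    - [-1, [0, 0, 0], [0, 0, 0]]
    - [-1, [0, 0, 0], [0, 0, 0]]
    - [-1, [0, 0, 0], [0, 0, 0]]
    - [-1, [0, 0, 0], [0, 0, 0]]
    - [-1, [0, 0, 0], [0, 0, 0]]

```text
clock: 8.45
eef_pos: [0.5189, -0.2011, 0.0313]
tool_rot: [0.806, 0.592, 0.001, 0.0]
ft_force: [-1.9, 1.8, 5.3]
grip_width: 0.043
```

play_rows:
  moves:
    - [-1, [0, 0, -0.4], [0, 0, 0]]
    - [-1, [0, 0, -0.4], [0, 0, 0]]
    - [-1, [0, 0, -0.4], [0, 0, 0]]
    - [-1, [0, 0, 0], [0, 0, 0]]

```text
clock: 8.78
eef_pos: [0.5186, -0.2012, 0.0418]
tool_rot: [0.806, 0.592, -0.0, -0.0]
ft_force: [-0.3, 0.0, -9.5]
grip_width: 0.0429
```

```bash
python3 - <<'E'
from h import *
A=now(); print(A[:3,3]); rel(A,(mk([.575,-.045,.044],down(9.3)),12))
im,d,K,k1,W=cam("wrist"); np.savez("w2",im=im,d=d,K=K,k1=k1,W=W); save("w2",cv2.resize(im,(640,480)))
E
```

```text
[ 0.51856838 -0.20116354  0.04176225]
12 rows: [1.35, 0.35, -0.02] [-0.0, -0.0, -0.0388]
```

View pics/w2.png

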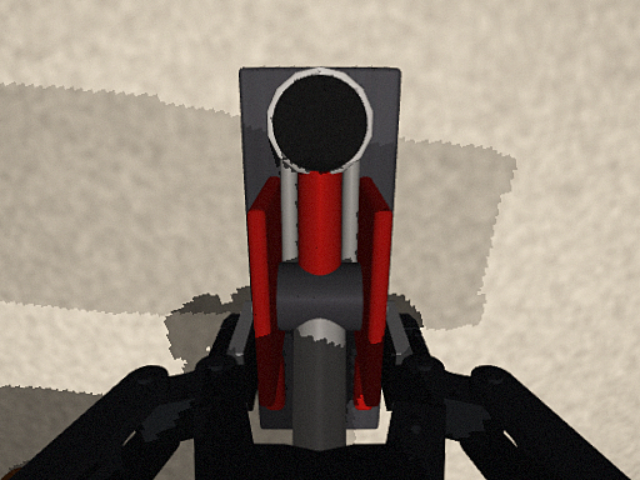

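Wrist view in the hand: jack centred and straight between the fingers, with the saddle circle at (320,121) in the 640×480 view.

```bash
python3 - <<'E'
from h import *
z=np.load("w2.npz"); im,d,K,k1,W=[z[k] for k in("im","d","K","k1","W")]; k1=float(k1)
A=now(); iA=np.linalg.inv(A)
uv=np.array([(320/1.25-.1,121/1.25-.1)])
vv,uu=np.mgrid[80:114,240:273]; g=np.c_[uu.ravel(),vv.ravel()]; P=pts(g,d,K,k1,W); print("z",np.percentile(P[:,2],[5,50,95]))
for h in(.055,.057,.059):
    p=plane(uv,h,K,k1,W)[0]; print(p,(iA@np.r_[p,1])[:3])
for q in((320-51,121),(320+51,121)): print(plane([np.array(q)/1.25],.057,K,k1,W))
c=[plane([np.array(q)/1.25],.017,K,k1,W)[0] for q in((240,68),(401,68),(262,428),(380,428))]
print([(iA@np.r_[p,1])[:2].round(4).tolist() for p in c])
for q in((282,50),(282,200),(250,210),(248,160),(395,100),(320,121)): 
    print((iA@np.r_[pts([np.array(q)/1.25],d,K,k1,W)[0],1])[:3].round(4),pts([np.array(q)/1.25],d,K,k1,W)[0].round(4))
E
```

```text
z [0.05487726 0.05587433 0.05686639]
[ 0.54155848 -0.12844414  0.055     ] [ 0.07626107  0.00013892 -0.01343442]
[ 0.54158895 -0.12833735  0.057     ] [ 0.07637238  0.00013567 -0.0154344 ]
[ 0.54161943 -0.12823057  0.059     ] [ 0.07648369  0.00013242 -0.01743439]
[[ 0.52696334 -0.12376022  0.057     ]]
[[ 0.55629233 -0.13291823  0.057     ]]
[[0.0942, -0.0305], [0.0943, 0.0314], [-0.0815, -0.0302], [-0.0815, 0.0322]]
[ 0.1024 -0.0157  0.0425] [ 0.5342 -0.0987 -0.0009]
[ 0.0481 -0.0133 -0.0002] [ 0.5203 -0.1513  0.0417]
[ 0.0509 -0.0209 -0.0238] [ 0.514  -0.1464  0.0654]
[ 0.0586 -0.0292  0.0251] [ 0.5083 -0.1365  0.0164]
[0.0823 0.0299 0.0258] [ 0.5717 -0.1316  0.0157]
[ 0.0763  0.0002 -0.0147] [ 0.5416 -0.1284  0.0563]
```

play_rows:
  moves:
    - [-1, [1.4, 0.35, 0], [0, 0, -0.0385]]
    - [-1, [1.4, 0.35, 0], [0, 0, -0.0385]]
    - [-1, [1.4, 0.35, 0], [0, 0, -0.0385]]
    - [-1, [1.4, 0.35, 0], [0, 0, -0.0385]]
    - [-1, [1.4, 0.35, 0], [0, 0, -0.0385]]
    - [-1, [1.4, 0.35, 0], [0, 0, -0.0385]]
    - [-1, [1.4, 0.35, 0], [0, 0, -0.0385]]
    - [-1, [1.4, 0.35, 0], [0, 0, -0.0385]]
    - [-1, [1.4, 0.35, 0], [0, 0, -0.0385]]
    - [-1, [1.4, 0.35, 0], [0, 0, -0.0385]]
    - [-1, [1.4, 0.35, 0], [0, 0, -0.0385]]
    - [-1, [1.4, 0.35, 0], [0, 0, -0.0385]]

```text
clock: 9.83
eef_pos: [0.575, -0.0384, 0.0409]
tool_rot: [0.648, 0.762, -0.0, -0.001]
ft_force: [0.5, -0.3, -8.4]
grip_width: 0.0433
```

play_rows:
  moves:
    - [-1, [0, 0, 0.2], [0, 0, 0]]
    - [-1, [0, 0, 0.2], [0, 0, 0]]
    - [-1, [0, 0, 0.2], [0, 0, 0]]
    - [-1, [0, 0, 0.1], [0, 0, 0]]
    - [-1, [0, 0, 0], [0, 0, 0]]
    - [-1, [0, 0, 0], [0, 0, 0]]

```text
clock: 10.33
eef_pos: [0.5751, -0.0397, 0.0345]
tool_rot: [0.649, 0.761, -0.0, -0.0]
ft_force: [0.0, -0.1, -9.2]
grip_width: 0.0427
```

```bash
python3 - <<'E'
from h import *
A=now(); print(A[:3,3].round(4),np.degrees(np.arctan2(A[1,0],A[0,0])))
rel(A,(mk([.5638,.0246,A[2,3]],down(9.3)),10))
im,d,K,k1,W=cam("wrist"); np.savez("w3",im=im,d=d,K=K,k1=k1,W=W); save("w3",cv2.resize(im,(640,480)))
E
```

```text
[ 0.5751 -0.0397  0.0345] 99.04793841576532
10 rows: [0.65, -0.01, 0.0] [-0.0001, -0.0, -0.0004]
```

View pics/w3.png

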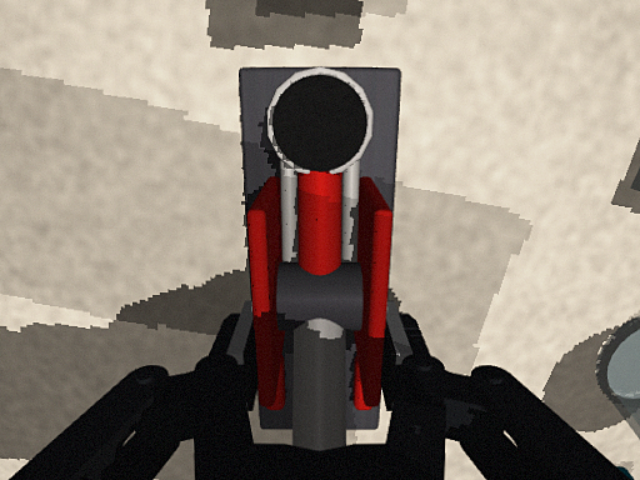

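Jack unchanged in the grip (saddle still at (320,121)) and the bracket is just out of view at the top. Sliding in.

play_rows:
  moves:
    - [-1, [0.65, -0.01, 0], [0, 0, 0]]
    - [-1, [0.65, -0.01, 0], [0, 0, 0]]
    - [-1, [0.65, -0.01, 0], [0, 0, 0]]
    - [-1, [0.65, -0.01, 0], [0, 0, 0]]
    - [-1, [0.65, -0.01, 0], [0, 0, 0]]
    - [-1, [0.65, -0.01, 0], [0, 0, 0]]
    - [-1, [0.65, -0.01, 0], [0, 0, 0]]
    - [-1, [0.65, -0.01, 0], [0, 0, 0]]
    - [-1, [0.65, -0.01, 0], [0, 0, 0]]
    - [-1, [0.65, -0.01, 0], [0, 0, 0]]
    - [-1, [0, 0, 0], [0, 0, 0]]
    - [-1, [0, 0, 0], [0, 0, 0]]

```text
clock: 11.38
eef_pos: [0.5644, 0.0232, 0.0348]
tool_rot: [0.649, 0.761, -0.001, 0.002]
ft_force: [0.7, -6.9, -9.4]
grip_width: 0.0432
```

```bash
python3 - <<'E'
from h import *
A=now(); print(A[:3,3].round(4),np.degrees(np.arctan2(A[1,0],A[0,0])))
print("saddle",(A@[.0764,.0001,-.0145,1])[:3])
rel(A,(mk([.5638,.0246,A[2,3]],down(9.3)),1))
E
```

```text
[0.5644 0.0232 0.0348] 99.0583324549776
saddle [0.55247946 0.09875777 0.04896513]
1 rows: [0.15, -0.04, -0.0] [0.0002, 0.0048, -0.0042]
```

```bash
python3 - <<'E'
from h import *
o=bot.get_obs(); print(o["ft_force"],o["ft_torque"])
im,d,K,k1,W=cam("scene"); u,v=proj([.5515,.1,.08],K,k1,W)[0].astype(int); print(u,v)
save("s2",cv2.resize(im[v-75:v+75,u-100:u+100],(800,600),interpolation=cv2.INTER_CUBIC))
E
```

```text
[ 0.73940103 -6.87911048 -9.4156598 ] [-0.92041084 -0.11054049  0.0134579 ]
284 202
```

View pics/s2.png

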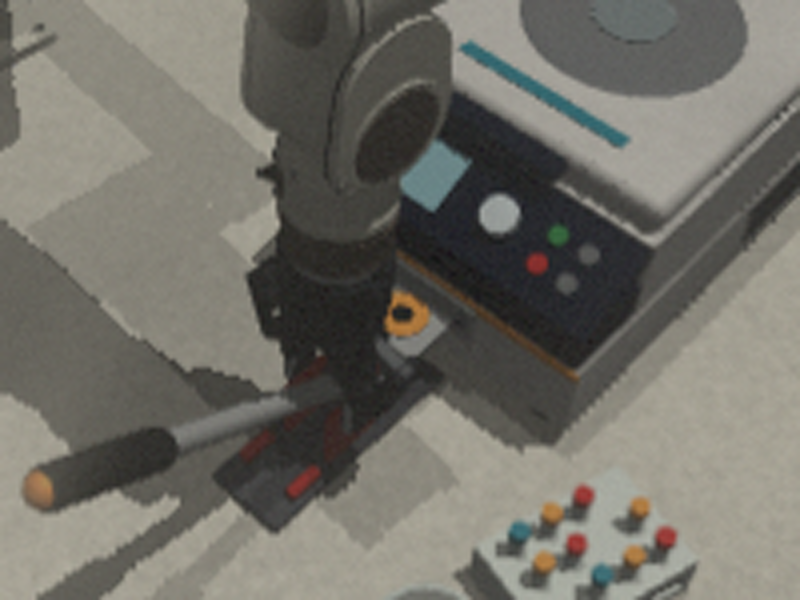

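Scene crop: the amber disc at (405,312) is free in front of the gripper, the jack is under the bracket, and the wrist is close to the control nose. About 7 N is touching there. I'll ease that off while lowering.

play_rows:
  moves:
    - [-1, [-0.1, 0, 0.1], [0, 0, 0]]
    - [-1, [0, 0, 0.15], [0, 0, 0]]
    - [-1, [0, 0, 0.15], [0, 0, 0]]
    - [-1, [0, 0, 0], [0, 0, 0]]
    - [-1, [0, 0, 0], [0, 0, 0]]

```text
clock: 11.85
eef_pos: [0.5646, 0.024, 0.0313]
tool_rot: [0.649, 0.761, 0.0, 0.0]
ft_force: [-0.9, -0.8, -2.0]
grip_width: 0.043
```

play_rows:
  moves:
    - [-1, [0, 0, 0.05], [0, 0, 0]]
    - [1, [0, 0, 0], [0, 0, 0]]
    - [1, [0, 0, 0], [0, 0, 0]]
    - [1, [0, 0, 0], [0, 0, 0]]
    - [1, [0, 0, 0], [0, 0, 0]]
    - [1, [0, 0, 0], [0, 0, 0]]
    - [1, [0, 0, 0], [0, 0, 0]]
    - [1, [0, 0, -1.0], [0, 0, 0]]
    - [1, [0, 0, -2.0], [0, 0, 0]]
    - [1, [0, 0, -3.0], [0, 0, 0]]
    - [1, [0, 0, -4.0], [0, 0, 0]]
    - [1, [0, 0, -4.0], [0, 0, 0]]

```text
clock: 12.85
eef_pos: [0.5632, 0.0239, 0.1716]
tool_rot: [0.649, 0.761, -0.001, -0.001]
ft_force: [1.2, 0.5, -0.3]
grip_width: 0.0856
```

play_rows:
  moves:
    - [1, [-1.5, 0, -3.5], [0, 0, 0]]
    - [1, [-3, 0, -3.0], [0, 0, 0]]
    - [1, [-3, 0, -2.0], [0, 0, 0]]
    - [1, [-3, 0, -1], [0, 0, 0]]
    - [1, [-3, 0, 0], [0, 0, 0]]
    - [1, [0, 0, 0], [0, 0, 0]]
    - [1, [0, 0, 0], [0, 0, 0]]

```text
clock: 13.43
eef_pos: [0.5854, -0.1104, 0.2652]
tool_rot: [0.65, 0.76, 0.0, 0.0]
ft_force: [-0.7, 0.6, -0.5]
grip_width: 0.0853
```

```bash
python3 - <<'E'
from h import *
A=now(); print(A[:3,3].round(4))
im,d,K,k1,W=cam("wrist"); np.savez("w4",im=im,d=d,K=K,k1=k1,W=W); save("w4",cv2.resize(im,(768,576)))
E
```

```text
[ 0.5854 -0.1104  0.2652]
```

View pics/w4.png

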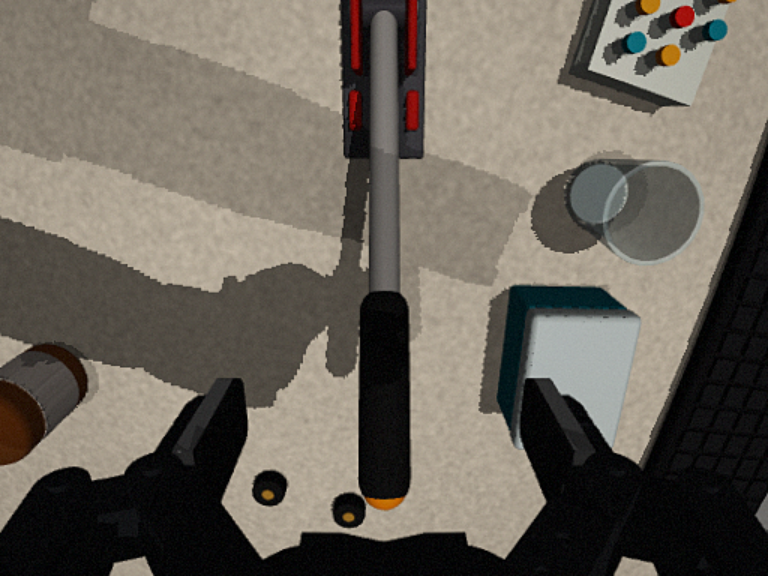

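Wrist view: jack standing upright with its handle up and straight. Base rear edge runs (345,157)–(424,157), the grip spans (385,292)–(385,500), and the tip box is off to the right.

```bash
python3 - <<'E'
from h import *
z=np.load("w4.npz"); im,d,K,k1,W=[z[k] for k in("im","d","K","k1","W")]; k1=float(k1)
P=lambda u,v,h: plane([(u/1.5-.17,v/1.5-.17)],h,K,k1,W)[0]
a,b=P(345,157,.006),P(424,157,.006); m=(a+b)/2; ang=np.degrees(np.arctan2(*(b-a)[[1,0]])); print(a,b,ang)
yaw=np.radians(99.05); u=np.array([np.cos(yaw),np.sin(yaw),0]); zz=np.array([0,0,1.])
print("saddle from base",m+u*.161, "tip box edge",P(498,400,.0),P(515,450,.077))
piv=np.array([.5525,.0994,.045])-u*.059
def pose(phi,back=0.):
    n=-np.sin(phi)*u-np.cos(phi)*zz; h=-u*np.cos(phi)+zz*np.sin(phi)
    return mk(piv+.25*h+n*(.019-back),down(9.05,-phi))
for f in (.55,.15): print(pose(f)[:3,3].round(4))
g=P(385,292,.14); print("grip front",g, "amber tip",P(385,503,.195))
rel(now(),(pose(.55,.075),7),(pose(.55),5))
E
```

```text
[ 0.5471136  -0.06367287  0.006     ] [ 0.6095789  -0.05382346  0.006     ] 8.960520104249575
saddle from base [0.55302154 0.10024762 0.006     ] tip box edge [ 0.72273935 -0.26740906  0.        ] [ 0.71991224 -0.26692149  0.077     ]
[ 0.5969 -0.1792  0.1595]
[ 0.6011 -0.2058  0.0636]
grip front [ 0.58853057 -0.12401245  0.14      ] amber tip [ 0.60467824 -0.22702247  0.195     ]
7 rows: [-0.31, 0.01, 0.69] [-0.0, -0.0787, -0.0]
5 rows: [0.0, -0.0, 1.5] [0.0, -0.0, -0.0]
```

play_rows:
  moves:
    - [1, [-0.31, 0, 0.69], [0, -0.079, 0]]
    - [1, [-0.31, 0, 0.69], [0, -0.079, 0]]
    - [1, [-0.31, 0, 0.69], [0, -0.079, 0]]
    - [1, [-0.31, 0, 0.69], [0, -0.079, 0]]
    - [1, [-0.31, 0, 0.69], [0, -0.079, 0]]
    - [1, [-0.31, 0, 0.69], [0, -0.079, 0]]
    - [1, [-0.31, 0, 0.69], [0, -0.079, 0]]
    - [1, [0, 0, 0], [0, 0, 0]]

```text
clock: 14.15
eef_pos: [0.5886, -0.1372, 0.2201]
tool_rot: [0.622, 0.734, -0.179, 0.206]
ft_force: [-0.3, 0.7, -1.3]
grip_width: 0.0858
```

```bash
cat >> h.py <<'E'
yaw=np.radians(99.05); u=np.array([np.cos(yaw),np.sin(yaw),0]); zz=np.array([0,0,1.])
piv=np.array([.5527,.0996,.045])-u*.059
def pose(phi,back=0.):
    n=-np.sin(phi)*u-np.cos(phi)*zz; h=-u*np.cos(phi)+zz*np.sin(phi)
    return mk(piv+.25*h+n*(.019-back),down(9.05,-phi))
E
python3 - <<'E'
from h import *
A=now(); print(A[:3,3].round(4),pose(.55,.075)[:3,3]); rel(A,(pose(.55,.075),1)); rel(A,(pose(.55),5))
E
```

```text
[ 0.5886 -0.1372  0.2201] [ 0.59090109 -0.14023738  0.22341318]
1 rows: [-0.47, 0.18, -0.11] [-0.0022, 0.0022, 0.0087]
5 rows: [-0.09, 0.04, 1.48] [-0.0004, 0.0004, 0.0017]
```

play_rows:
  moves:
    - [1, [-0.09, 0.04, 1.48], [0, 0, 0.002]]
    - [1, [-0.09, 0.04, 1.48], [0, 0, 0.002]]
    - [1, [-0.09, 0.04, 1.48], [0, 0, 0.002]]
    - [1, [-0.09, 0.04, 1.48], [0, 0, 0.002]]
    - [1, [-0.09, 0.04, 1.48], [0, 0, 0.002]]
    - [1, [0, 0, 0], [0, 0, 0]]
    - [1, [0, 0, 0], [0, 0, 0]]

```text
clock: 14.73
eef_pos: [0.5988, -0.182, 0.1625]
tool_rot: [0.628, 0.729, -0.176, 0.208]
ft_force: [0.0, -0.5, 0.2]
grip_width: 0.0853
```

```bash
python3 - <<'E'
from h import *
A=now(); print(A[:3,3].round(4),pose(.55)[:3,3]); rel(A,(pose(.55),1))
E
```

```text
[ 0.5988 -0.182   0.1625] [ 0.59706735 -0.17895092  0.15947384]
1 rows: [0.44, -0.13, 0.09] [-0.0006, 0.0013, -0.0084]
```

play_rows:
  moves:
    - [1, [0.4, -0.13, 0.1], [0, 0, -0.008]]
    - [1, [0, 0, 0], [0, 0, 0]]
    - [1, [0, 0, 0], [0, 0, 0]]

```text
clock: 14.98
eef_pos: [0.5979, -0.1789, 0.1606]
tool_rot: [0.624, 0.732, -0.176, 0.208]
ft_force: [0.8, -0.8, -0.2]
grip_width: 0.0855
```

play_rows:
  moves:
    - [-1, [0, 0, 0], [0, 0, 0]]
    - [-1, [0, 0, 0], [0, 0, 0]]
    - [-1, [0, 0, 0], [0, 0, 0]]
    - [-1, [0, 0, 0], [0, 0, 0]]
    - [-1, [0, 0, 0], [0, 0, 0]]
    - [-1, [0, 0, 0], [0, 0, 0]]
    - [-1, [0, 0, 0], [0, 0, 0]]
    - [-1, [0, 0, 0], [0, 0, 0]]
    - [-1, [0, 0, 0], [0, 0, 0]]
    - [-1, [0, 0, 0], [0, 0, 0]]

```text
clock: 15.82
eef_pos: [0.5975, -0.1798, 0.1598]
tool_rot: [0.625, 0.731, -0.177, 0.208]
ft_force: [-1.5, -0.6, 0.8]
grip_width: 0.0263
```

```bash
python3 - <<'E'
from h import *
A=now(); print(A[:3,3].round(4),pose(.55)[:3,3]); rel(A,(pose(.55),1))
o=bot.get_obs(); print(o["ft_force"],o["ft_torque"],o["joint_pos"].round(3))
D=np.linalg.inv(pose(.55))@A   # keep the grasp offset fixed in the handle frame
S=[pose(.55)@D]+[pose(f)@D for f in(.40,.15,.13)]
step(S[0],S[1],8); step(S[1],S[2],14); step(S[2],S[3],1)
im,d,K,k1,W=cam("wrist"); np.savez("w5",im=im,d=d,K=K,k1=k1,W=W)
E
```

```text
[ 0.5975 -0.1798  0.1598] [ 0.59706735 -0.17895092  0.15947384]
1 rows: [0.09, -0.03, -0.02] [0.0004, 0.0031, -0.0011]
[-1.46283122 -0.64561563  0.76404772] [ 0.45034211  0.19213145 -0.06593528] [-0.039  0.434 -0.034  0.982 -0.541  1.341]
8 rows: [0.04, -0.0, 0.47] [0.0, 0.0187, 0.0]
14 rows: [0.04, -0.0, 0.45] [0.0, 0.0179, 0.0]
1 rows: [0.04, -0.0, 0.5] [0.0, 0.02, 0.0]
```

play_rows:
  moves:
    - [-1, [0.04, 0, 0.47], [0, 0.0187, 0]]
    - [-1, [0.04, 0, 0.47], [0, 0.0187, 0]]
    - [-1, [0.04, 0, 0.47], [0, 0.0187, 0]]
    - [-1, [0.04, 0, 0.47], [0, 0.0187, 0]]
    - [-1, [0.04, 0, 0.47], [0, 0.0187, 0]]
    - [-1, [0.04, 0, 0.47], [0, 0.0187, 0]]
    - [-1, [0.04, 0, 0.47], [0, 0.0187, 0]]
    - [-1, [0, 0, 0], [0, 0, 0]]

```text
clock: 16.53
eef_pos: [0.5994, -0.1933, 0.1284]
tool_rot: [0.636, 0.743, -0.135, 0.158]
ft_force: [-0.5, 1.3, 0.6]
grip_width: 0.0266
```

```bash
cat > chk.py <<'E'
from h import *
A=now(); o=bot.get_obs()
n=A[:3,2]; G=A[:3,3]-.019*n; r=G-piv; f=np.arctan2(r[2],-(r@u)); x=A[:3,0]
print("phi",f.round(3),"r",np.hypot(r[2],r@u).round(4),"side",(r@[-u[1],u[0],0]).round(4),"tool tilt",np.arcsin(-n@u).round(3),"F along x,y,z tool",(o["ft_force"]@A[:3,:3]).round(1),"world",o["ft_force"].round(1),o["ft_torque"].round(2),o["grip_width"].round(4),o["clock"])
E
python3 chk.py
```

```text
Traceback (most recent call last):
  File "chk.py", line 4, in <module>
    print("phi",f.round(3),"r",np.hypot(r[2],r@u).round(4),"side",(r@[-u[1],u[0],0]).round(4),"tool tilt",np.arcsin(-n@u).round(3),"F along x,y,z tool",(o["ft_force"]@A[:3,:3]).round(1),"world",o["ft_force"].round(1),o["ft_torque"].round(2),o["grip_width"].round(4),o["clock"])
                                                                                                                                                                                                                                                 ^^^^^^^^^^^^^^^^^^^^^
AttributeError: 'float' object has no attribute 'round'
```

play_rows:
  moves:
    - [-1, [0.04, 0, 0.45], [0, 0.0179, 0]]
    - [-1, [0.04, 0, 0.45], [0, 0.0179, 0]]
    - [-1, [0.04, 0, 0.45], [0, 0.0179, 0]]
    - [-1, [0.04, 0, 0.45], [0, 0.0179, 0]]
    - [-1, [0.04, 0, 0.45], [0, 0.0179, 0]]
    - [-1, [0, 0, 0], [0, 0, 0]]
    - [-1, [0, 0, 0], [0, 0, 0]]

```text
clock: 17.12
eef_pos: [0.6007, -0.1985, 0.1101]
tool_rot: [0.64, 0.75, -0.106, 0.126]
ft_force: [-6.5, 7.4, 14.4]
grip_width: 0.0262
```

```bash
sed -i 's/o\["grip_width"\].round(4)/o["grip_width"]/' chk.py; python3 chk.py
```

```text
phi 0.337 r 0.2509 side -0.0005 tool tilt 0.331 F along x,y,z tool [  3.2  -5.2 -16.3] world [-6.5  7.4 14.4] [ 0.64  1.31 -0.36] 0.02618954445456093 17.1167
```

play_rows:
  moves:
    - [-1, [0.04, -0.02, 0.45], [0, 0.0179, 0]]
    - [-1, [0.04, -0.02, 0.45], [0, 0.0179, 0]]
    - [-1, [0.04, -0.02, 0.45], [0, 0.0179, 0]]
    - [-1, [0.04, -0.02, 0.45], [0, 0.0179, 0]]
    - [-1, [0.04, 0, 0.45], [0, 0.0179, 0]]
    - [-1, [0, 0, 0], [0, 0, 0]]
    - [-1, [0, 0, 0], [0, 0, 0]]

```text
clock: 17.7
eef_pos: [0.6015, -0.2031, 0.0887]
tool_rot: [0.644, 0.755, -0.077, 0.093]
ft_force: [-5.9, 7.9, 16.3]
grip_width: 0.0262
```

```bash
python3 chk.py
```

```text
phi 0.25 r 0.2509 side -0.0005 tool tilt 0.242 F along x,y,z tool [  4.5  -4.6 -17.9] world [-5.9  7.9 16.3] [ 0.71  1.17 -0.24] 0.026159202128343453 17.7
```

play_rows:
  moves:
    - [-1, [0.03, -0.02, 0.45], [0, 0.0179, 0]]
    - [-1, [0.03, -0.02, 0.45], [0, 0.0179, 0]]
    - [-1, [0.03, -0.02, 0.45], [0, 0.0179, 0]]
    - [-1, [0.03, -0.02, 0.45], [0, 0.0179, 0]]
    - [-1, [0.03, 0, 0.45], [0, 0.0179, 0]]
    - [-1, [0, 0, 0.3], [0, 0.01, 0]]
    - [-1, [0, 0, 0], [0, 0, 0]]
    - [-1, [0, 0, 0], [0, 0, 0]]

```text
clock: 18.37
eef_pos: [0.602, -0.2062, 0.064]
tool_rot: [0.647, 0.759, -0.044, 0.056]
ft_force: [-6.0, 9.0, 17.9]
grip_width: 0.0263
```

```bash
python3 chk.py
```

```text
phi 0.151 r 0.2509 side -0.0005 tool tilt 0.142 F along x,y,z tool [  7.2  -4.4 -19.1] world [-6.   9.  17.9] [ 1.11  1.02 -0.15] 0.026276783530277646 18.3667
```

play_rows:
  moves:
    - [-1, [0.05, 0, 0.15], [0, 0, 0]]
    - [-1, [0.05, 0, 0.15], [0, 0, 0]]
    - [-1, [0, 0, 0.1], [0, 0, 0]]
    - [-1, [0, 0, 0], [0, 0, 0]]
    - [-1, [0, 0, 0], [0, 0, 0]]

```text
clock: 18.78
eef_pos: [0.6021, -0.2064, 0.0624]
tool_rot: [0.647, 0.759, -0.044, 0.057]
ft_force: [-9.1, 8.4, 27.9]
grip_width: 0.0267
```

```bash
python3 chk.py
```

```text
phi 0.145 r 0.2509 side -0.0006 tool tilt 0.144 F along x,y,z tool [  5.6  -7.4 -29.1] world [-9.1  8.4 27.9] [ 0.89  1.92 -0.26] 0.026706207119790167 18.7833
```

```bash
python3 - <<'E'
from h import *
im,d,K,k1,W=cam("scene"); z=np.load("scene.npz")
for nm,(a,dd) in dict(before=(z["im"],z["d"]),after=(im,d)).items():
    hsv=cv2.cvtColor(a,cv2.COLOR_RGB2HSV); m=cv2.inRange(hsv,(10,140,120),(28,255,255)); m[:185]=0;m[225:]=0;m[:,:265]=0;m[:,300:]=0
    v,u_=np.where(m>0); P=pts(np.c_[u_,v],dd,K,k1,W); print(nm,"amber",len(u_),np.median(P,0).round(4))
im2,d2,K2,k2,W2=cam("top"); zt=np.load("top.npz")
hsv=cv2.cvtColor(im2,cv2.COLOR_RGB2HSV); m=cv2.inRange(hsv,(85,110,40),(102,255,255)); m[:, :140]=0;m[:,200:]=0;m[:140]=0
v,u_=np.where(m>0); print("teal",np.median(pts(np.c_[u_,v],d2,K2,k2,W2),0))
save("s3",cv2.resize(im[130:310,60:360],(800,480),interpolation=cv2.INTER_CUBIC))
E
```

```text
before amber 76 [0.5535 0.0989 0.0685]
after amber 80 [0.5521 0.1015 0.0815]
teal [0.52642443 0.24248195 0.20064922]
```

View pics/s3.png

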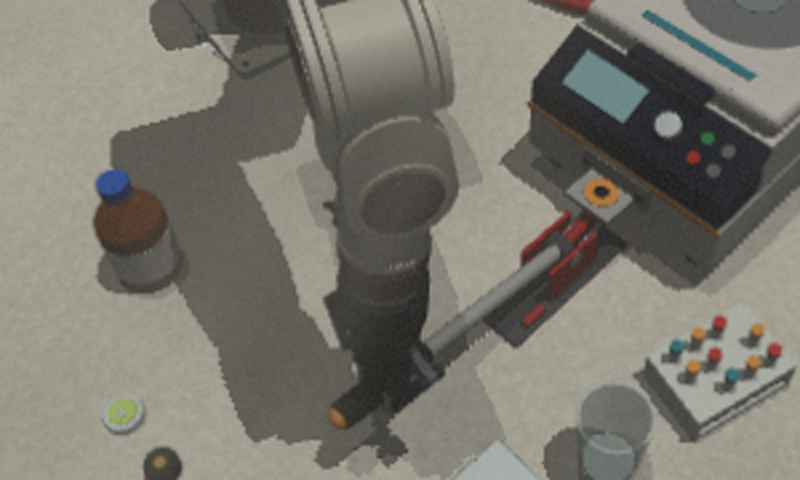

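Scene crop: the handle is held down, the bracket disc at (601,192) is raised with the saddle beneath it, and the bystanders in view are in place. The bracket rose 13 mm, and its small backward shift matches the tilt, so nothing slid.

```bash
python3 chk.py; python3 -c "
from workcell import bot
print(bot.job_done())"
```

```text
phi 0.145 r 0.2509 side -0.0006 tool tilt 0.144 F along x,y,z tool [  5.6  -8.8 -28.1] world [-10.3   8.   26.9] [ 0.89  1.91 -0.25] 0.026249677090549983 18.8833
the job is handed in; nothing more can be done
None
```

The job is done and handed in at 18.9 s, with the arm still holding the jack handle down at its stop.

- **Lid:** I eased it down on the teal stripe until it was fully closed. It held against a 13 N push, and the stripe read 192 mm high, against the nominal 190 mm.
- **Jack:** It stands flat on the bench with its saddle 1–2 mm from the centre of the lift pad, by two estimates. The handle was still up when I let go of the jack.
- **Lift:** The handle is at about 0.145 rad, against the nominal 0.15 when down. The press force rose from about 19 N to 28 N with almost no movement, which shows it is on its stop. The bracket rose about 13 mm, and the stripe about 8.6 mm. The centrifuge's small backward shift is what the tilt alone would give, so I see no sign that it slid.

**Not as clean as planned:**
- **Contact with the centrifuge:** While I slid the jack in, something, most likely the wrist against the control nose, pressed the machine with about 7 N for a moment. I backed off, and the machine did not appear to move.
- **Side force on the handle:** At the end the arm still pulls sideways and lengthwise on the handle by about 6–9 N.
- **Front feet:** I did not see them directly. That they are clear is inferred from the rise of the bracket and stripe.
- **Bystanders:** I checked the other items only by eye in the last picture, and not all of them are in it.

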